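# Hook, stretch and lock the tape between datum bar and stop screw

### The arm

A 6-joint arm with a two-finger parallel gripper is mounted at the origin on the work surface. World frame = base frame: x ahead of the robot, y to its left, z up, the work surface at z = 0. Lengths are in mm, angles in rad, forces in N, time in s.
With the tool pointing down it reaches from about 350 to 775 mm from the base axis. Payload 7.3 kg.
Tool frame: the origin (TCP) lies at the very end of the fingers, on their centre line; the grasp point (between the pads) lies 19 mm behind it; z points along the fingers, y is the line along which they close (so a half turn about z gives the same grasp; the last joint's range is limited). The gripper opens to 92 mm and grips with 3 to 60 N. Pads are 19 mm wide; open, the fingers measure 130 mm over their backs; the gripper's body (75 mm by 190 mm) begins 47 mm behind the grasp point.
Start: joints at [-1.318, 0.342, 1.524, -0, 1.275, -0.146], TCP at [203.888, -483.813, 226.741] pointing down, gripper open.
Joint ranges: [-2.53, 2.53], [-0.77, 2.02], [0.04, 2.7], [-1, 4.14], [0.28, 2.66], [-3.11, 3.11]. Speed limits (rad/s): [2.57, 2.57, 3.14, 3.14, 3.14, 3.14].

### API

Orientations are given as a unit quaternion [x, y, z, w].
In Python, from bench import env, read_camera, close_job, regions_of, mark_of gives the robot as it stands.
- The arm moves only by the tool drive_tool, never from a script. Its argument "targets" is a list of rows, each an object of numbers: "x", "y", "z": the shift along the tool's x, y, z normalised to -1 to 1, where 1 is 0.1 m; "ax", "ay", "az": the turn, a rotation vector about the tool's x, y, z normalised to -1 to 1, where 1 is 8 degrees; "jaw": the opening, from 0 (shut) to 1 (fully open). In form: [{"x": .., "y": .., "z": .., "ax": .., "ay": .., "az": .., "jaw": ..}, ...]. A call has 1 to 8 rows; each row shifts and turns the commanded pose from where the row before left it, along the tool's axes as they then stand; what a row does not reach is not made up. A row lasts 1/8 s, in which the tool goes at most 62.5 mm and 10.7 degrees, less where a joint would pass 70% of its speed; a pose out of reach is approached as far as the arm can. A call with a number of a shift or a turn outside -1 to 1 is refused whole. A call with a gripper value outside its range is refused whole. The fingers move at their own pace and stop on an object; "newtons" is the grip in N (left out, the last holds). Time passes only in rows, so rows that do not move let the fingers close. It gives the time, the measured TCP pose, the force, the opening and the grip force at its end, in the units of the state.
- env.get_state(): the state, without advancing time (a new reading comes with each control period).
- read_camera(name): name is "scene" or "top" or "wrist"; returns a dict with "color" (400x640x3 uint8, blue, green, red), "K" (3x3 intrinsics, pixels), "k1" (the pictures are not rectified: a ray, as slopes to the right and down, at radius r is drawn at 1 + k1 r^2 times it, then the intrinsics apply), "R" (3x3) and "t" (3): a world point X has camera coordinates R X + t; the wrist camera has in their place "T_tool_cam" (4x4, takes a point from camera to tool coordinates, whose origin is the TCP and whose axes are the flange's). Camera axes: x right, y down, z forward; pixel columns grow to the right and rows downward; lengths in mm; the calibration is good to about 2 mm. A picture is of the moment at which its call begins: read the wrist's pose just before it. There is no depth.
- close_job(): hands the job in; it is judged then, once.
Trained networks look in a picture, given as the dict that the camera call returned (one of the last four; its "shot" number tells which), for a name from the list of things; names that differ only in an ending like _2 or _b are one class to them, and where a whole thing is asked for, a point or a joint stands for the part that bears it (a point fixed in the world has none). Each returns a list of dicts, best first, with "confidence" (0 to 1); they miss things now and then, are a little off and sometimes report something else, mostly with a low value. They report only what shows in the picture. A call takes as long as a camera call. They do not tell look-alikes from the thing itself.
- regions_of(picture, label): "mask" (400x640 bool, what is visible of it) and "location" ([row, column] in pixels, amid what is visible of it).
- mark_of(picture, label): "location" ([row, column] in pixels: a listed point, or the origin of a listed thing).
The state is a dict: "clock": time; "q": joint angles; "qd": joint speeds; "effort": joint torques, N m; "ee_pos": TCP position; "tcp_rot": TCP orientation; "ft_force": force on the tool from outside, world axes, zero at the start; "wrist_torque": the same for the moment, N m; "width": finger opening in mm; "grasp_force": force on a finger pad.
Only numpy, scipy, OpenCV 4.12 (cv2) and the standard library are available. Lean on these libraries where they do the work, as an engineer would, in place of code of your own. Each camera call takes 0.05 s, during which the arm holds its last target. There are 200 camera calls.

### The job

Measure from the bolted-down steel flat bar to the stop screw with the pocket tape: hook the tape's end tab over the bar's far edge (the long edge away from the stop), back the case away against its spring until the head of the stop screw pushes the lock button in the case's back fully in. Then let go, leaving the tape standing on the bench, stretched, locked and still hooked. Do it gently: do not ram the stop, yank at the bar or shift the things lying about.

Things in the scene. Friction and masses are not known exactly. Their poses are not given: they have to be found in the camera images.
- tape: Loose pocket tape measure, grey plastic case 80 mm long (x), 38 mm thick (y), 62 mm high (z), about 0.38 kg in all, standing upright on its sole; the faces to grip are its two 38 mm apart sides. Origin: centre of the sole. +x: the way the blade runs out of the case (case front at x = +40 mm, back at x = -40 mm); z up. In the back sits the dome of the lock button, on the centre line 30 mm above the sole.
- blade (a joint): How far the stiff steel blade is drawn out beyond its rest, 0 to 0.065 m. The blade is 22 mm wide and 2 mm thick, its underside 12 mm above the sole's level. At rest (0) 40 mm of it stand out of the case. A spring pulls it in with 3.9 N at rest, rising to 5.9 N at the end of its travel. While the lock button is in, the blade can be drawn out further (the teeth click past, up to 3 N more) but runs back at most 5 mm before the lock's teeth catch and hold it.
- lock_button (a joint): How far the lock button is pushed into the case, 0 (out: its dome, 16 mm in diameter, stands 8 mm proud of the back) to 0.006 m (in: 2 mm proud). It is pushed along the tape's +x, resists with 4 to 5 N all the way, comes up hard against its seat when fully in, and stays where it is left. It locks the blade from about 4.5 mm on.
- hook (a point): Lower edge of the end tab, on the tab's inner face (the face towards the case). The tab hangs down from the blade's end, 20 mm wide, 3 mm thick; its lower edge is 3 mm above the sole's level, its top 14 mm. With the blade at rest this point is at x = +77 mm, y = 0, z = 3 mm of the tape's frame; it moves out with the blade. Axes parallel to the tape's.
- bar: Fixed steel flat bar bolted to the bench: 22 mm wide (x), 130 mm long (y), 10 mm thick (z). Origin: centre of its underside, on the bench. +x points away from the stop: the far edge to hook is at x = +11 mm, its top at z = 10 mm. Two hexagon bolt heads, 16 mm across, 6 mm high, stand on it at y = -52 and +52 mm; hook between them. The stop lies on the -x side, 187 to 205 mm from origin to origin.
- stop: Fixed grey iron stop block, 36 mm (x) by 60 mm (y), 48 mm high, on a foot 100 mm (y) by 8 mm; origin: centre of its underside, on the bench; its +x points at the bar, parallel to the bar's +x. On its centre line, 30 mm above the bench, a steel stop screw stands out towards the bar with a flat round head 30 mm in diameter. How far the screw is set is not measured: the head's face is somewhere from 38 to 52 mm in front of the origin. It does not yield.
- stator_near: Loose wound motor stator standing on end, 90 mm in diameter, 70 mm high, beyond the bar. Origin: centre of its underside. Not to be moved.
- stator_far: Loose wound motor stator like the other, further off. Not to be moved.
- varnish: Loose can, 60 mm in diameter, 130 mm high; origin under its centre. Not to be moved.
- spool: Loose wire spool standing on its flange, 80 mm in diameter, 50 mm high; origin under its centre. Not to be moved.
- screwdriver: Loose screwdriver lying on the bench near the robot. Not to be moved.
- wrench: Loose wrench lying on the bench. Not to be moved.
Not all that is in view belongs to the job. Leave any purple or turquoise look-alike of the tape alone. What is shaped like the bar but turquoise is not meant.

How it is judged:
By the outcome, as a careful person would: the job done as asked, in the order asked, and still so for the second after the job is handed in, with the robot touching nothing.
It also fails if it takes over 72 s, if anything falls off the work surface, if the arm or the gripper's body presses on something with over 40 N, if the wrist force passes 120 N, or if a joint passes its speed limit or range.

## Working session

There is one attempt and no reset: what is moved stays moved. The work goes in short steps, Python scripts to look and compute and a tool call to move; the robot and the scene stay as the last step left them, time stands still between calls to the robot, and variables do not carry over. Pictures are saved under pics/ and viewed, at most 10 in all, crops included, and the job is handed in when it is done.

Besides the shell and the picture viewer there is one more tool, called after "Request:" by a JSON object that holds its "method" and its "body", one argument or row to a line. drive_tool: Moves the arm, as the interface text tells. Scaled input: -1 to 1 covers 0.1 m each way for a shift and 8 degrees each way for a turn. Its arguments: {"type":"object","properties":{"targets":{"type":"array"},"newtons":{"type":"number"}},"required":["targets"]}

```bash
mkdir -p pics; ls; cat > h.py <<'E'
import numpy as np, cv2
from scipy.spatial.transform import Rotation as Ro
from bench import env, read_camera, close_job, regions_of, mark_of
def cam(name):
    s=env.get_state(); p=read_camera(name)
    if name=='wrist':
        T=np.eye(4);T[:3,:3]=Ro.from_quat(s['tcp_rot']).as_matrix();T[:3,3]=s['ee_pos']
        M=T@np.array(p['T_tool_cam']);R=M[:3,:3].T;t=-R@M[:3,3]
    else: R,t=np.array(p['R']),np.array(p['t'])
    p['Rw'],p['tw']=R,t
    return p
def ray(p,rc):
    K=np.array(p['K']);d=np.array([(rc[1]-K[0,2])/K[0,0],(rc[0]-K[1,2])/K[1,1]])
    u=d.copy()
    for _ in range(20): u=d/(1+p['k1']*(u@u))
    v=p['Rw'].T@np.array([u[0],u[1],1.]);c=-p['Rw'].T@p['tw'];return c,v
def onz(p,rc,z):
    c,v=ray(p,rc);return c+v*(z-c[2])/v[2]
def proj(p,X):
    x=p['Rw']@np.asarray(X,float)+p['tw'];u=x[:2]/x[2];u=u*(1+p['k1']*(u@u));K=np.array(p['K'])
    return np.array([K[1,1]*u[1]+K[1,2],K[0,0]*u[0]+K[0,2]])
E
python3 - <<'E'
from h import *
np.set_printoptions(precision=1,suppress=True)
zs=dict(tape=0,hook=3,bar=0,stop=0,lock_button=0,stator_near=0,varnish=0,spool=0,screwdriver=0,wrench=0)
for n in ['top','scene']:
    p=cam(n);cv2.imwrite(f'pics/{n}0.png',p['color'])
    for l,z in zs.items():
        for m in mark_of(p,l): print(n,l,round(m['confidence'],2),np.array(m['location']),onz(p,m['location'],z))
print(env.get_state())
E
```

```text
pics
top tape 0.94 [183.  392.1] [ 578.3 -215.9    0. ]
top tape 0.82 [252.3 378.9] [ 408.6 -177.3    0. ]
top tape 0.63 [222.8 440.1] [ 477. -332.    0.]
top hook 0.57 [210.5 391.5] [ 510.  -211.4    3. ]
top hook 0.49 [239.1 353.1] [ 442.4 -114.7    3. ]
top bar 0.73 [201.5 237.4] [540.6 166.2   0. ]
top bar 0.67 [132.  253.1] [713.1 126.    0. ]
top stop 0.79 [189.8 312.7] [565.5 -19.    0. ]Traceback (most recent call last):
  File "<stdin>", line 7, in <module>
ValueError: it knows: bar, hook, screwdriver, spool, stator_far, stator_near, stop, tape, varnish, wrench
```

```bash
python3 - <<'E'
from h import *
np.set_printoptions(precision=1,suppress=True)
zs=dict(tape=0,hook=3,bar=0,stop=0,stator_near=0,varnish=0,spool=0,screwdriver=0,wrench=0)
p=cam('top')
for l in list(zs)[4:]:
  for m in mark_of(p,l): print('top',l,round(m['confidence'],2),np.array(m['location']),onz(p,m['location'],0))
q=cam('scene')
for l,z in zs.items():
  for m in mark_of(q,l): print('scene',l,round(m['confidence'],2),np.array(m['location']),onz(q,m['location'],z))
a=cv2.resize(p['color'][110:290,200:480],None,fx=2.85,fy=2.85,interpolation=cv2.INTER_CUBIC)
cv2.imwrite('pics/topcrop.png',a);cv2.imwrite('pics/scene0.png',q['color'])
print(env.get_state())
E
```

```text
top stator_near 0.93 [201.8 193.1] [542.1 275.3   0. ]
top stator_near 0.56 [201.1 235.7] [541.6 170.4   0. ]
top varnish 0.73 [123.7 186.3] [738.1 293.    0. ]
top spool 0.91 [300.4 443.2] [ 286.8 -332.2    0. ]
top screwdriver 0.93 [268.8 288.6] [374.1  43.8   0. ]
top wrench 0.9 [275.1 199.2] [363.3 261.1   0. ]
top wrench 0.66 [122.3 183.7] [741.9 299.6   0. ]
scene tape 0.95 [151.4 280.9] [ 483.9 -317.6    0. ]
scene tape 0.77 [163.3 326.1] [ 403.5 -172.8    0. ]
scene tape 0.59 [180.4 272. ] [ 585.1 -231.4    0. ]
scene tape 0.24 [252.9 370. ] [536.2 170.2   0. ]
scene hook 0.61 [178.7 332.2] [ 435.  -106.4    3. ]
scene hook 0.51 [173.6 295.8] [ 510.1 -201.3    3. ]
scene hook 0.5 [156.1 260.4] [ 551.6 -343.6    3. ]
scene bar 0.95 [279.4 314. ] [709.6 129.8   0. ]
scene bar 0.56 [254.5 368.3] [543.5 170.7   0. ]
scene stop 0.84 [217.  315.1] [573.2 -27.8   0. ]
scene stator_near 0.65 [122.8 322. ] [ 282.1 -335.5    0. ]
scene stator_near 0.62 [277.8 393.4] [543.2 268.4   0. ]
scene varnish 0.86 [331.5 346.2] [742.  294.8   0. ]
scene spool 0.91 [123.1 320.2] [ 288.1 -338.6    0. ]
scene screwdriver 0.52 [193.1 373.7] [374.2  22.7  -0. ]
scene wrench 0.8 [240.5 435. ] [364.5 265.5   0. ]
{'clock': 1.05, 'q': array([-1.3,  0.3,  1.5,  0. ,  1.3, -0.1]), 'qd': array([ 0., -0.,  0., -0., -0.,  0.]), 'effort': array([  0. , -43.1, -24.4,   0.1,   0. ,  -0. ]), 'ee_pos': array([ 203.9, -483.8,  226.8]), 'tcp_rot': array([1. , 0.2, 0. , 0. ]), 'ft_force': array([ 0.3,  0.4, -0.3]), 'wrist_torque': array([ 0., -0.,  0.]), 'grasp_force': 0.0, 'width': 91.69927190758771}
```

View pics/topcrop.png

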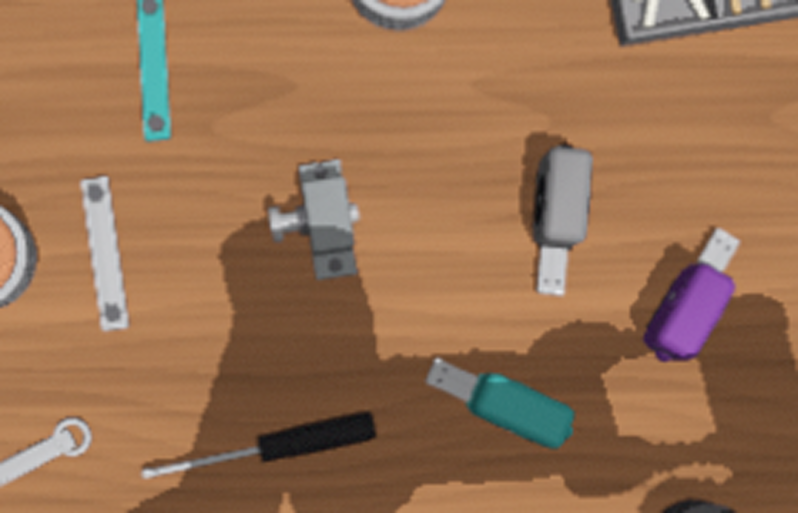

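View pics/scene0.png

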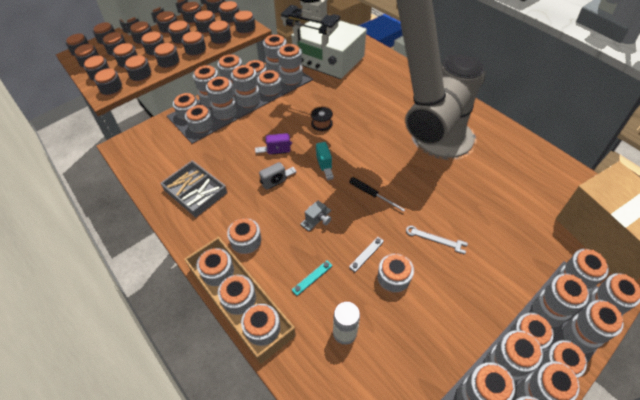

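The top crop shows three tape-shaped things: grey at top-camera px (row 183, col 392), purple at (223, 440), turquoise at (252, 379). The grey one is the tape. There are two bars: steel at (200, 237) and turquoise at about (132, 253). The steel one is meant, with the stop at (190, 313) and its screw head pointing at it. The crop already shows the colours clearly. I'll measure angles next.

```bash
python3 - <<'E'
from h import *
np.set_printoptions(precision=3,suppress=True)
s=env.get_state();print(s['ee_pos'],s['q']);print(Ro.from_quat(s['tcp_rot']).as_matrix())
w=cam('wrist');print(np.array(w['T_tool_cam']),w['K'],w['k1'])
p=cam('top')
for l,near,z in [('tape',(183,392),62),('bar',(201,237),10),('stop',(190,313),48)]:
  for m in regions_of(p,l):
    if np.hypot(*(np.array(m['location'])-near))<14:
      rc=np.argwhere(m['mask']);P=np.array([onz(p,x,z)[:2] for x in rc]).astype(np.float32)
      print(l,m['confidence'],len(rc),P.mean(0),cv2.minAreaRect(P))
E
```

```text
[ 203.888 -483.827  226.76 ] [-1.318  0.342  1.524  0.     1.275 -0.146]
[[ 0.922  0.388  0.   ]
 [ 0.388 -0.922 -0.   ]
 [-0.     0.    -1.   ]]
[[   0.001   -0.97    -0.244   65.723]
 [   1.       0.       0.001   -1.043]
 [  -0.001   -0.244    0.97  -158.25 ]
 [   0.       0.       0.       1.   ]] [[309.328   0.    324.396]
 [  0.    309.328 196.51 ]
 [  0.      0.      1.   ]] -0.021574649563073856
tape 0.64 736 [ 571.402 -214.498] ((565.3169555664062, -215.10647583007812), (45.00010299682617, 120.90028381347656), 87.64232635498047)
bar 0.71 479 [547.502 166.004] ((547.5557861328125, 165.95852661132812), (130.75445556640625, 22.802574157714844), 7.643773555755615)
stop 0.95 689 [568.173 -18.261] ((568.6897583007812, -9.846900939941406), (66.17520141601562, 97.42024230957031), 88.92172241210938)
```

Request:
{"method": "drive_tool", "body": {
  "targets": [
    {"x":0.34,"y":-0.24,"jaw":1},
    {"x":0.34,"y":-0.24},
    {"x":0.34,"y":-0.24},
    {"x":0.34,"y":-0.24},
    {"x":0.34,"y":-0.24},
    {"x":0.34,"y":-0.24},
    {"x":0.34,"y":-0.24},
    {"x":0.34,"y":-0.24}
  ]
}}

```text
validation failed for argument at $.ta...
```

Request:
{"method": "drive_tool", "body": {
  "targets": [
    {"x":0.34,"y":-0.24},
    {"x":0.34,"y":-0.24},
    {"x":0.34,"y":-0.24},
    {"x":0.34,"y":-0.24},
    {"x":0.34,"y":-0.24},
    {"x":0.34,"y":-0.24},
    {"x":0.34,"y":-0.24},
    {"x":0.34,"y":-0.24}
  ]
}}

```text
validation failed for argument at $.ta...
```

Request:
{"method": "drive_tool", "body": {
  "targets": [
    {"z":-0.25,"az":-1},
    {"az":-1},
    {"az":-1},
    {"az":-1},
    {"az":-1},
    {"az":-1},
    {"az":-1},
    {"az":-1}
  ]
}}

```text
validation failed for argument at $.ta...
```

Request:
{"method": "drive_tool", "body": {
  "targets": [
    {"az":-1},
    {"az":-0.35},
    {"az":0},
    {"az":0}
  ]
}}

```text
validation failed for argument at $.ta...
```

Request:
{"method": "drive_tool", "body": {
  "targets": [
    {"x":0.34,"y":-0.24,"z":0,"ax":0,"ay":0,"az":0,"jaw":1},
    {"x":0.34,"y":-0.24,"z":0,"ax":0,"ay":0,"az":0,"jaw":1},
    {"x":0.34,"y":-0.24,"z":0,"ax":0,"ay":0,"az":0,"jaw":1},
    {"x":0.34,"y":-0.24,"z":0,"ax":0,"ay":0,"az":0,"jaw":1},
    {"x":0.34,"y":-0.24,"z":0,"ax":0,"ay":0,"az":0,"jaw":1},
    {"x":0.34,"y":-0.24,"z":0,"ax":0,"ay":0,"az":0,"jaw":1},
    {"x":0.34,"y":-0.24,"z":0,"ax":0,"ay":0,"az":0,"jaw":1},
    {"x":0.34,"y":-0.24,"z":0,"ax":0,"ay":0,"az":0,"jaw":1}
  ]
}}

```text
clock: 2.3
ee_pos: [380.6, -200.1, 226.9]
tcp_rot: [0.98, 0.198, 0.0, 0.0]
ft_force: [0.6, -0.4, -0.1]
width: 91.8
grasp_force: 0.0
```

Request:
{"method": "drive_tool", "body": {
  "targets": [
    {"x":0.34,"y":-0.24,"z":0,"ax":0,"ay":0,"az":0,"jaw":1},
    {"x":0.34,"y":-0.24,"z":0,"ax":0,"ay":0,"az":0,"jaw":1},
    {"x":0.34,"y":-0.24,"z":0,"ax":0,"ay":0,"az":0,"jaw":1},
    {"x":0.34,"y":-0.24,"z":0,"ax":0,"ay":0,"az":0,"jaw":1},
    {"x":0.34,"y":-0.24,"z":0,"ax":0,"ay":0,"az":0,"jaw":1},
    {"x":0.34,"y":-0.24,"z":0,"ax":0,"ay":0,"az":0,"jaw":1},
    {"x":0.34,"y":-0.24,"z":0,"ax":0,"ay":0,"az":0,"jaw":1},
    {"x":0.34,"y":-0.24,"z":0,"ax":0,"ay":0,"az":0,"jaw":1}
  ]
}}

```text
clock: 3.3
ee_pos: [556.8, 82.6, 226.7]
tcp_rot: [0.98, 0.198, 0.0, 0.0]
ft_force: [0.6, -0.6, 0.2]
width: 91.7
grasp_force: 0.0
```

Request:
{"method": "drive_tool", "body": {
  "targets": [
    {"x":0,"y":0,"z":-0.25,"ax":0,"ay":0,"az":-1,"jaw":1},
    {"x":0,"y":0,"z":0,"ax":0,"ay":0,"az":-1,"jaw":1},
    {"x":0,"y":0,"z":0,"ax":0,"ay":0,"az":-1,"jaw":1},
    {"x":0,"y":0,"z":0,"ax":0,"ay":0,"az":-1,"jaw":1},
    {"x":0,"y":0,"z":0,"ax":0,"ay":0,"az":-1,"jaw":1},
    {"x":0,"y":0,"z":0,"ax":0,"ay":0,"az":-1,"jaw":1},
    {"x":0,"y":0,"z":0,"ax":0,"ay":0,"az":-1,"jaw":1},
    {"x":0,"y":0,"z":0,"ax":0,"ay":0,"az":-1,"jaw":1}
  ]
}}

```text
clock: 4.3
ee_pos: [556.1, 81.3, 251.7]
tcp_rot: [0.725, 0.689, -0.0, 0.0]
ft_force: [-0.4, -0.6, 0.4]
width: 92.0
grasp_force: 0.0
```

Request:
{"method": "drive_tool", "body": {
  "targets": [
    {"x":0,"y":0,"z":0,"ax":0,"ay":0,"az":-1,"jaw":1},
    {"x":0,"y":0,"z":0,"ax":0,"ay":0,"az":-0.35,"jaw":1},
    {"x":0,"y":0,"z":0,"ax":0,"ay":0,"az":0,"jaw":1},
    {"x":0,"y":0,"z":0,"ax":0,"ay":0,"az":0,"jaw":1}
  ]
}}

```text
clock: 4.8
ee_pos: [556.1, 81.3, 251.7]
tcp_rot: [0.659, 0.752, -0.0, 0.0]
ft_force: [-0.9, -0.7, 0.2]
width: 91.4
grasp_force: 0.0
```

```bash
cat > m.py <<'E'
from h import *
np.set_printoptions(precision=2,suppress=True)
s=env.get_state();R=Ro.from_quat(s['tcp_rot']).as_matrix();print(s['ee_pos'],np.degrees(np.arctan2(R[1,0],R[0,0])),R[:,2],s['q'])
p=cam('wrist')
for l,z in [('bar',0),('stop',0),('stator_near',0)]:
  for m in mark_of(p,l): print(l,m['confidence'],np.array(m['location']),onz(p,m['location'],z))
for l,z in [('bar',10),('stop',48)]:
  for m in regions_of(p,l):
      rc=np.argwhere(m['mask']);P=np.array([onz(p,x,z)[:2] for x in rc]).astype(np.float32)
      print(l,m['confidence'],len(rc),P.mean(0),cv2.minAreaRect(P),rc.min(0),rc.max(0))
cv2.imwrite('pics/w1.png',p['color'])
import pickle;pickle.dump(dict(p),open('w1.pkl','wb'))
E
python3 m.py
```

```text
[556.09  81.31 251.69] 97.5926587591472 [ 0. -0. -1.] [ 0.01  0.39  1.38 -0.    1.37 -0.12]
bar 0.82 [155.6 444.3] [711.67 121.09   0.  ]
bar 0.73 [100.6 326.7] [547.58 169.33   0.  ]
stop 0.66 [247.3 324.8] [571.89 -29.58   0.  ]
stator_near 0.91 [ 12.5 339.6] [549.23 271.9    0.  ]
bar 0.8 1883 [549.53 167.94] ((549.438232421875, 167.33047485351562), (129.72366333007812, 21.521604537963867), 7.649914264678955) [ 93 276] [111 380]
bar 0.63 1718 [710.94 125.16] ((711.0038452148438, 124.4887924194336), (131.35585021972656, 23.240901947021484), 2.7313005924224854) [141 397] [166 498]
stop 0.59 1317 [570.6    7.24] ((569.4747924804688, 13.536468505859375), (89.213623046875, 40.87875747680664), 7.638993263244629) [215 292] [246 363]
```

View pics/w1.png

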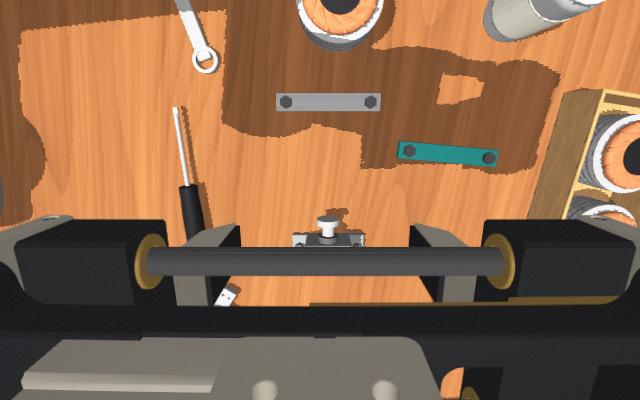

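The steel bar is at px (row 102, col 328), with its bolts at columns 286 and 371. The screw head of the stop is at about (218, 329), and the gripper hides the rest of the stop. Next I go to the tape.

```bash
cat > mv.py <<'E'
import sys
from h import *
np.set_printoptions(precision=3,suppress=True)
s=env.get_state();R=Ro.from_quat(s['tcp_rot']).as_matrix()
d=R.T@(np.array(eval(sys.argv[1]),float)-s['ee_pos'])
print('tool shift mm',d,'yaw',np.degrees(np.arctan2(R[1,0],R[0,0])))
E
python3 - <<'E'
from h import *
import pickle
p=pickle.load(open('w1.pkl','rb'))
n=np.array([-.133,.991,0]);l=np.array([.991,.133,0]);b=np.array([549.5,167.5,0])
for rc,z in [((217,329.5),45),((222,316),30),((222,343),30),((102,286),16),((102,371),16),((93.5,328),10),((111,328),10)]:
  X=onz(p,rc,z);print(rc,X,'n',(X-b)@n,'l',(X-b)@l)
E
python3 mv.py "[570,-216,250]"
```

```text
(217, 329.5) [569.6215225   30.60294123  45.        ] n -138.3411477326435 l 1.7331199855115138
(222, 316) [554.13935918  16.76965537  30.        ] n -149.99080630353316 l -15.449530886701897
(222, 343) [588.76764934  21.41477777  30.        ] n -149.9930525885987 l 19.484905943479628
(102, 286) [498.50527882 160.25806033  16.        ] n -0.3944642977647056 l -51.49894666341284
(102, 371) [601.46762884 174.08637796  16.        ] n -0.38459407367221027 l 52.375908446545836
(93.5, 328) [548.0419601  177.33191064  10.        ] n 9.93734275379598 l -0.13727342753677746
(111, 328) [550.87293037 156.65108634  10.        ] n -10.933873178374496 l -0.08233151890159793
tool shift mm [-296.497  -25.702    1.716] yaw 97.63346100099179
```

Request:
{"method": "drive_tool", "body": {
  "targets": [
    {"x":-0.5,"y":-0.04,"z":0,"ax":0,"ay":0,"az":-1,"jaw":1},
    {"x":-0.5,"y":-0.04,"z":0,"ax":0,"ay":0,"az":0,"jaw":1},
    {"x":-0.5,"y":0.02,"z":0,"ax":0,"ay":0,"az":0,"jaw":1},
    {"x":-0.5,"y":0.02,"z":0,"ax":0,"ay":0,"az":0,"jaw":1},
    {"x":-0.5,"y":0.02,"z":0,"ax":0,"ay":0,"az":0,"jaw":1},
    {"x":-0.5,"y":0.02,"z":0,"ax":0,"ay":0,"az":0,"jaw":1},
    {"x":0,"y":0,"z":0,"ax":0,"ay":0,"az":-1,"jaw":1},
    {"x":0,"y":0,"z":0,"ax":0,"ay":0,"az":-1,"jaw":1}
  ]
}}

```text
clock: 6.1
ee_pos: [630.0, -209.4, 251.1]
tcp_rot: [0.486, 0.874, -0.0, -0.0]
ft_force: [-0.7, -0.3, -0.2]
width: 91.7
grasp_force: 0.0
```

Request:
{"method": "drive_tool", "body": {
  "targets": [
    {"x":0,"y":0,"z":0,"ax":0,"ay":0,"az":-1,"jaw":1},
    {"x":0,"y":0,"z":0,"ax":0,"ay":0,"az":-1,"jaw":1},
    {"x":0,"y":0,"z":0,"ax":0,"ay":0,"az":-1,"jaw":1},
    {"x":0,"y":0,"z":0,"ax":0,"ay":0,"az":-1,"jaw":1},
    {"x":0,"y":0,"z":0,"ax":0,"ay":0,"az":-1,"jaw":1},
    {"x":0,"y":0,"z":0,"ax":0,"ay":0,"az":-1,"jaw":1},
    {"x":0,"y":0,"z":0,"ax":0,"ay":0,"az":-1,"jaw":1},
    {"x":0,"y":0,"z":0,"ax":0,"ay":0,"az":0,"jaw":1}
  ]
}}

```text
clock: 7.1
ee_pos: [630.1, -208.4, 251.6]
tcp_rot: [0.021, 1.0, -0.0, -0.0]
ft_force: [-0.0, -0.8, -0.1]
width: 92.1
grasp_force: 0.0
```

```bash
cat > m2.py <<'E'
from h import *
import sys
np.set_printoptions(precision=2,suppress=True)
s=env.get_state();R=Ro.from_quat(s['tcp_rot']).as_matrix();print(s['ee_pos'],np.degrees(np.arctan2(R[1,0],R[0,0])),s['q'])
p=cam('wrist')
for l,z in [('tape',0),('hook',3)]:
  for m in mark_of(p,l): print(l,m['confidence'],np.array(m['location']),onz(p,m['location'],z))
for l,z in [('tape',62),('hook',14)]:
  for m in regions_of(p,l):
      rc=np.argwhere(m['mask']);P=np.array([onz(p,x,z)[:2] for x in rc]).astype(np.float32)
      print(l,m['confidence'],len(rc),P.mean(0),cv2.minAreaRect(P),rc.min(0),rc.max(0))
cv2.imwrite(sys.argv[1],p['color'])
import pickle;pickle.dump(dict(p),open('w2.pkl','wb'))
E
python3 m2.py pics/w2.png
```

```text
[ 630.06 -208.43  251.61] 177.57146460826112 [-0.43  0.6   1.04 -0.    1.5  -1.96]
tape 0.94 [ 58.8 220.8] [ 487.27 -330.02    0.  ]
tape 0.6 [137.5 311. ] [ 587.98 -223.45    0.  ]
hook 0.95 [ 72.4 315.6] [ 508.79 -213.54    3.  ]
hook 0.73 [  9.8 399.9] [ 442.66 -110.21    3.  ]
hook 0.58 [113.9 196.8] [ 551.79 -367.65    3.  ]
tape 0.76 3117 [ 574.22 -220.39] ((570.252685546875, -220.0697479248047), (40.12091064453125, 115.74697875976562), 81.97399139404297) [ 69 291] [176 329]
tape 0.72 549 [ 455.13 -143.57] ((458.7154846191406, -150.87498474121094), (65.63812255859375, 16.614126205444336), 87.82485961914062) [  0 341] [ 18 406]
tape 0.59 4425 [ 496.93 -320.63] ((503.23406982421875, -325.14068603515625), (53.99705123901367, 112.77142333984375), 56.621070861816406) [  7 178] [119 247]
hook 0.8 561 [ 525.47 -214.63] ((525.537353515625, -214.58932495117188), (21.693811416625977, 37.50829315185547), 81.61254119873047) [ 69 305] [102 324]
hook 0.75 377 [ 441.11 -124.43] ((444.1314392089844, -126.82920837402344), (41.42348098754883, 17.835960388183594), 87.89363861083984) [  0 370] [ 17 406]
hook 0.57 554 [ 538.59 -359.78] ((538.1265869140625, -359.71563720703125), (23.59930992126465, 37.75597381591797), 59.4069709777832) [ 87 185] [119 212]
```

View pics/w2.png

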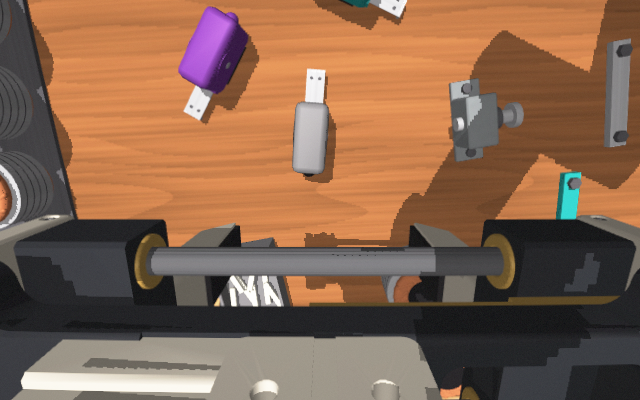

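The grey tape is at px (137, 310), with its blade tip up at (69, 316). I refine its pose by fitting its silhouette.

```bash
cat > fit.py <<'E'
from h import *
from scipy.optimize import minimize
def box(x0,x1,y0,y1,z0,z1): return np.array([[x,y,z] for x in (x0,x1) for y in (y0,y1) for z in (z0,z1)],float)
def fit(p,mask,parts,x0,yaw0):
    S=4
    def sil(v):
        c,s=np.cos(v[2]),np.sin(v[2]);im=np.zeros((400*S,640*S),np.uint8)
        for b in parts:
            W=b.copy();W[:,0]=v[0]+c*b[:,0]-s*b[:,1];W[:,1]=v[1]+s*b[:,0]+c*b[:,1]
            uv=np.array([proj(p,X)[::-1] for X in W]);uv=((uv+.5)*S).astype(np.int32)
            cv2.fillConvexPoly(im,cv2.convexHull(uv),1)
        return cv2.resize(im.astype(np.float32),(640,400),interpolation=cv2.INTER_AREA)
    f=lambda u:np.abs(sil([u[0],u[1],u[2]/100])-mask).sum()
    best=min((minimize(f,[x0[0],x0[1],100*yaw0+k],method='Nelder-Mead',options=dict(initial_simplex=np.array([x0[0],x0[1],100*yaw0+k])+np.array([[0,0,0],[8,0,0],[0,8,0],[0,0,8.]]),xatol=.05,fatol=.5)) for k in(-8,0,8)),key=lambda r:r.fun)
    return best.x[:2],np.degrees(best.x[2]/100),best.fun,mask.sum()
E
python3 - <<'E'
from fit import *
p=cam('wrist')
case=[box(-40,40,-19,19,0,62)]
full=case+[box(40,80,-11,11,12,14),box(77,80,-10,10,3,14)]
for m in regions_of(p,'tape'):
    if abs(m['location'][1]-311)<25:
        print(fit(p,m['mask'],full,[578,-218],np.radians(175)))
pt=cam('top')
for m in regions_of(pt,'tape'):
    if np.hypot(m['location'][1]-392,m['location'][0]-183)<15: print('top',fit(pt,m['mask'],full,[578,-218],np.radians(175)))
g=p['color'][55:190,250:370];cv2.imwrite('pics/w2c.png',cv2.resize(g,None,fx=4.4,fy=4.4,interpolation=cv2.INTER_CUBIC))
E
```

```text
(array([ 585.93351733, -221.66128007]), np.float64(173.86931019038704), np.float64(236.125), np.int64(2914))
```

View pics/w2c.png

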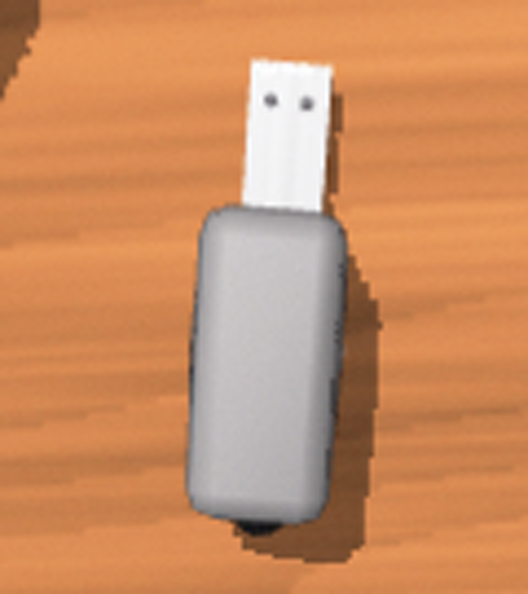

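The crop confirms the grey tape, with blade and two rivets at the top and black button dome at the bottom. The pose (586, -221.5, yaw 174°) agrees with the hook mark to within 1 mm. Next I approach.

Request:
{"method": "drive_tool", "body": {
  "targets": [
    {"x":0.434,"y":-0.149,"z":0,"ax":0,"ay":0,"az":0.45,"jaw":1},
    {"x":0,"y":0,"z":0.5,"ax":0,"ay":0,"az":0,"jaw":1},
    {"x":0,"y":0,"z":0.5,"ax":0,"ay":0,"az":0,"jaw":1},
    {"x":0,"y":0,"z":0.4,"ax":0,"ay":0,"az":0,"jaw":1},
    {"x":0,"y":0,"z":0,"ax":0,"ay":0,"az":0,"jaw":1}
  ]
}}

```text
clock: 8.18
ee_pos: [584.2, -220.7, 108.7]
tcp_rot: [0.052, 0.999, 0.001, -0.003]
ft_force: [0.3, -0.6, -0.1]
width: 91.8
grasp_force: 0.0
```

```bash
python3 m2.py pics/w3.png; python3 mv.py "[586,-221.5,17]"
```

```text
[ 584.22 -220.65  108.75] 174.03019564698914 [-0.48  0.63  1.38 -0.    1.14 -1.95]
tape 0.76 [198.9 322.4] [ 587.71 -221.6     0.  ]
tape 0.72 [ 94.6 181.2] [ 486.97 -328.65    0.  ]
tape 0.46 [104.8 320.5] [ 507.32 -214.73    0.  ]
hook 0.96 [104.3 319.9] [ 507.02 -215.16    3.  ]
hook 0.78 [173.7 149.5] [ 548.93 -368.74    3.  ]
hook 0.57 [  1.4 444.9] [ 440.6  -111.16    3.  ]
tape 0.88 11541 [ 493.2  -316.17] ((498.4787902832031, -320.0368347167969), (56.779510498046875, 103.74966430664062), 55.73369216918945) [ 18 104] [186 216]
tape 0.74 519 [ 459.35 -145.26] ((460.5841064453125, -155.4375), (52.247596740722656, 9.883697509765625), 84.50415802001953) [  0 366] [ 18 453]
tape 0.57 6263 [ 562.87 -219.28] ((558.1002807617188, -218.49020385742188), (37.61280822753906, 98.23277282714844), 82.72036743164062) [103 294] [246 348]
hook 0.94 1008 [ 541.   -360.63] ((539.243408203125, -359.8871154785156), (24.443737030029297, 36.78580093383789), 60.61818313598633) [148 131] [187 169]
hook 0.67 422 [ 446.39 -120.79] ((448.2548522949219, -124.32998657226562), (31.94632339477539, 12.181365013122559), 84.61939239501953) [  0 412] [ 18 455]
hook 0.61 1288 [ 525.38 -214.97] ((525.90576171875, -215.01060485839844), (21.483978271484375, 38.596778869628906), 83.42732238769531) [103 309] [152 336]
tool shift mm [ 1.749  0.673 97.1  ] yaw 174.05022397396218
```

```bash
python3 mv.py "[585.5,-222,17]"; python3 -c "
from h import *
s=env.get_state();print(s)"
```

```text
tool shift mm [ 2.194  0.124 97.099] yaw 174.05022397396218
{'clock': 8.425, 'q': array([-4.83540921e-01,  6.25896856e-01,  1.37627515e+00, -1.11094667e-04,
        1.13522201e+00, -1.95044422e+00]), 'qd': array([ 0.0001822 ,  0.0010151 ,  0.00940429,  0.00077848, -0.0053091 ,
        0.00068694]), 'effort': array([-2.84039561e-02, -5.47341156e+01, -2.25400829e+01, -5.93325030e-02,
        6.22223667e-02,  1.23354788e-03]), 'ee_pos': array([ 587.31291486, -222.15269066,  114.10666878]), 'tcp_rot': array([ 5.18997414e-02,  9.98650092e-01, -9.23974356e-04,  1.88572594e-03]), 'ft_force': array([-0.13854497,  0.77050514,  0.5293205 ]), 'wrist_torque': array([ 0.1441    , -0.12684611,  0.01729871]), 'grasp_force': 0.0, 'width': 91.72499927560321}
```

Request:
{"method": "drive_tool", "body": {
  "targets": [
    {"x":0,"y":0,"z":0,"ax":0,"ay":0,"az":0,"jaw":1},
    {"x":0,"y":0,"z":0.1,"ax":0,"ay":0,"az":0,"jaw":1},
    {"x":0,"y":0,"z":0.15,"ax":0,"ay":0,"az":0,"jaw":1},
    {"x":0,"y":0,"z":0.15,"ax":0,"ay":0,"az":0,"jaw":1},
    {"x":0,"y":0,"z":0.1,"ax":0,"ay":0,"az":0,"jaw":1},
    {"x":0,"y":0,"z":0,"ax":0,"ay":0,"az":0,"jaw":1},
    {"x":0,"y":0,"z":0,"ax":0,"ay":0,"az":0,"jaw":1}
  ]
}}

```text
clock: 9.3
ee_pos: [586.4, -221.7, 62.0]
tcp_rot: [0.052, 0.999, -0.0, 0.0]
ft_force: [0.3, 0.8, -0.6]
width: 91.9
grasp_force: 0.0
```

```bash
python3 mv.py "[586,-222,17]"
```

```text
tool shift mm [ 0.403 -0.323 44.999] yaw 174.04939174509298
```

Request:
{"method": "drive_tool", "body": {
  "targets": [
    {"x":0,"y":0,"z":0.1,"ax":0,"ay":0,"az":0,"jaw":1},
    {"x":0,"y":0,"z":0.15,"ax":0,"ay":0,"az":0,"jaw":1},
    {"x":0,"y":0,"z":0.1,"ax":0,"ay":0,"az":0,"jaw":1},
    {"x":0,"y":0,"z":0.1,"ax":0,"ay":0,"az":0,"jaw":1},
    {"x":0,"y":0,"z":0,"ax":0,"ay":0,"az":0,"jaw":0.5},
    {"x":0,"y":0,"z":0,"ax":0,"ay":0,"az":0,"jaw":0.45},
    {"x":0,"y":0,"z":0,"ax":0,"ay":0,"az":0,"jaw":0},
    {"x":0,"y":0,"z":0,"ax":0,"ay":0,"az":0,"jaw":0}
  ],
  "newtons": 30
}}

```text
clock: 10.3
ee_pos: [586.3, -221.7, 17.1]
tcp_rot: [0.052, 0.999, -0.0, 0.0]
ft_force: [0.5, 0.1, -0.4]
width: 56.3
grasp_force: 0.0
```

Request:
{"method": "drive_tool", "body": {
  "targets": [
    {"x":0,"y":0,"z":0,"ax":0,"ay":0,"az":0,"jaw":0},
    {"x":0,"y":0,"z":0,"ax":0,"ay":0,"az":0,"jaw":0},
    {"x":0,"y":0,"z":0,"ax":0,"ay":0,"az":0,"jaw":0},
    {"x":0,"y":0,"z":0,"ax":0,"ay":0,"az":0,"jaw":0}
  ],
  "newtons": 35
}}

```text
clock: 10.8
ee_pos: [586.3, -221.9, 16.9]
tcp_rot: [0.052, 0.999, -0.0, 0.0]
ft_force: [0.1, -1.9, 1.1]
width: 37.9
grasp_force: 35.0
```

Request:
{"method": "drive_tool", "body": {
  "targets": [
    {"x":0,"y":0,"z":-0.1,"ax":0,"ay":0,"az":0,"jaw":0},
    {"x":0,"y":0,"z":-0.2,"ax":0,"ay":0,"az":0,"jaw":0},
    {"x":0,"y":0,"z":-0.25,"ax":0,"ay":0,"az":0,"jaw":0},
    {"x":0,"y":0,"z":-0.2,"ax":0,"ay":0,"az":0,"jaw":0},
    {"x":0.03,"y":0.15,"z":0,"ax":0,"ay":0,"az":0,"jaw":0},
    {"x":0.06,"y":0.3,"z":0,"ax":0,"ay":0,"az":0,"jaw":0},
    {"x":0.08,"y":0.4,"z":0,"ax":0,"ay":0,"az":0,"jaw":0},
    {"x":0.08,"y":0.4,"z":0,"ax":0,"ay":0,"az":0,"jaw":0}
  ]
}}

```text
clock: 11.8
ee_pos: [572.7, -92.1, 90.3]
tcp_rot: [0.052, 0.999, 0.001, -0.001]
ft_force: [-0.1, 0.6, -3.9]
width: 38.3
grasp_force: 34.9
```

Request:
{"method": "drive_tool", "body": {
  "targets": [
    {"x":0.08,"y":0.4,"z":0,"ax":0,"ay":0,"az":0,"jaw":0},
    {"x":0.08,"y":0.4,"z":0,"ax":0,"ay":0,"az":0,"jaw":0},
    {"x":0.08,"y":0.4,"z":0,"ax":0,"ay":0,"az":0,"jaw":0},
    {"x":0.08,"y":0.4,"z":0,"ax":0,"ay":0,"az":0,"jaw":0},
    {"x":0.05,"y":0.25,"z":0,"ax":0,"ay":0,"az":0.5,"jaw":0},
    {"x":0,"y":0,"z":0,"ax":0,"ay":0,"az":0.8,"jaw":0},
    {"x":0,"y":0,"z":0,"ax":0,"ay":0,"az":0.8,"jaw":0},
    {"x":0,"y":0,"z":0,"ax":0,"ay":0,"az":0.8,"jaw":0}
  ]
}}

```text
clock: 12.8
ee_pos: [554.8, 94.4, 90.4]
tcp_rot: [0.253, 0.967, -0.0, -0.002]
ft_force: [-0.1, -0.6, -3.4]
width: 38.0
grasp_force: 34.9
```

Request:
{"method": "drive_tool", "body": {
  "targets": [
    {"x":0,"y":0,"z":0,"ax":0,"ay":0,"az":0.8,"jaw":0},
    {"x":0,"y":0,"z":0,"ax":0,"ay":0,"az":0.8,"jaw":0},
    {"x":0,"y":0,"z":0,"ax":0,"ay":0,"az":0.8,"jaw":0},
    {"x":0,"y":0,"z":0,"ax":0,"ay":0,"az":0.8,"jaw":0},
    {"x":0,"y":0,"z":0,"ax":0,"ay":0,"az":0.8,"jaw":0},
    {"x":0,"y":0,"z":0,"ax":0,"ay":0,"az":0.8,"jaw":0},
    {"x":0,"y":0,"z":0,"ax":0,"ay":0,"az":0.8,"jaw":0},
    {"x":0,"y":0,"z":0,"ax":0,"ay":0,"az":0.8,"jaw":0}
  ]
}}

```text
clock: 13.8
ee_pos: [554.8, 94.2, 90.3]
tcp_rot: [0.646, 0.763, -0.001, -0.001]
ft_force: [0.4, 0.5, -3.6]
width: 38.0
grasp_force: 34.9
```

Request:
{"method": "drive_tool", "body": {
  "targets": [
    {"x":0,"y":0,"z":0,"ax":0,"ay":0,"az":0.25,"jaw":0},
    {"x":0,"y":0,"z":0,"ax":0,"ay":0,"az":0,"jaw":0},
    {"x":0,"y":0,"z":0,"ax":0,"ay":0,"az":0,"jaw":0}
  ]
}}

```text
clock: 14.18
ee_pos: [556.2, 93.4, 91.5]
tcp_rot: [0.658, 0.753, -0.0, -0.0]
ft_force: [0.1, 0.5, -3.6]
width: 38.2
grasp_force: 35.0
```

```bash
python3 m.py; python3 mv.py "[559.1,109.8,92]"; python3 - <<'E'
from h import *
np.set_printoptions(precision=2,suppress=True)
p=cam('wrist');z=env.get_state()['ee_pos'][2]-17+3
for m in mark_of(p,'hook'): print('hook',m['confidence'],np.array(m['location']),onz(p,m['location'],z))
cv2.imwrite('pics/w4.png',p['color'])
E
```

```text
[556.25  93.41  91.46] 97.73381362248755 [-0. -0. -1.] [ 0.03  0.55  1.59 -0.    1.   -0.1 ]
bar 0.87 [189.  512.4] [710.59 124.28   0.  ]
bar 0.96 4509 [709.38 125.55] ((710.1541748046875, 125.4355239868164), (133.14476013183594, 23.205034255981445), 2.5240702629089355) [169 437] [211 601]
bar 0.76 4027 [548.63 168.1 ] ((548.9988403320312, 167.79212951660156), (130.87362670898438, 22.930665969848633), 7.12850284576416) [ 90 240] [122 415]
tool shift mm [16.134  4.729 -0.301] yaw 97.6628890955378
hook 0.6 [ 96.5 322.8] [545.7  170.05  77.71]
```

View pics/w4.png

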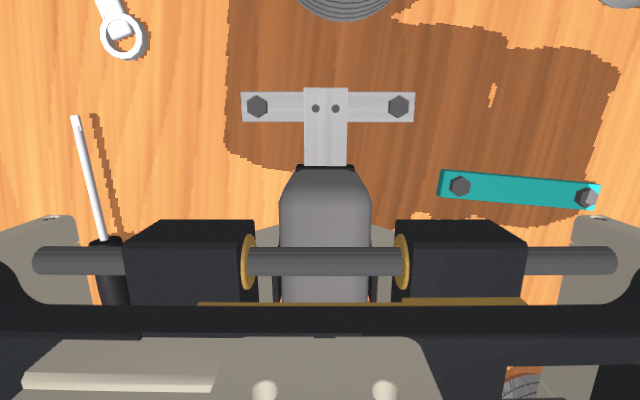

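Carried well: the blade is over the bar between the bolts (columns 257 and 399). The tab is at row 90, where the measured hook agrees with the grasp to 0.5 mm. Next I move 16 mm past the edge and lower.

Request:
{"method": "drive_tool", "body": {
  "targets": [
    {"x":0.06,"y":0.02,"z":0,"ax":0,"ay":0,"az":0,"jaw":0},
    {"x":0.1,"y":0.03,"z":0,"ax":0,"ay":0,"az":0,"jaw":0},
    {"x":0,"y":0,"z":0.1,"ax":0,"ay":0,"az":0,"jaw":0},
    {"x":0,"y":0,"z":0.15,"ax":0,"ay":0,"az":0,"jaw":0},
    {"x":0,"y":0,"z":0.15,"ax":0,"ay":0,"az":0,"jaw":0},
    {"x":0,"y":0,"z":0.1,"ax":0,"ay":0,"az":0,"jaw":0},
    {"x":0,"y":0,"z":0.05,"ax":0,"ay":0,"az":0,"jaw":0},
    {"x":0,"y":0,"z":0,"ax":0,"ay":0,"az":0,"jaw":0}
  ]
}}

```text
clock: 15.58
ee_pos: [559.3, 109.6, 36.4]
tcp_rot: [0.658, 0.753, -0.0, -0.0]
ft_force: [0.7, -0.4, -3.0]
width: 38.2
grasp_force: 35.0
```

```bash
python3 mv.py "[559.1,109.8,17]"; python3 - <<'E'
from h import *
np.set_printoptions(precision=2,suppress=True)
s=env.get_state();print(s['ee_pos']);p=cam('wrist');z=s['ee_pos'][2]-17+3
for m in mark_of(p,'hook'): print('hook',m['confidence'],np.array(m['location']),onz(p,m['location'],z))
cv2.imwrite('pics/w5.png',p['color'])
b=np.array([549.3,167.5,0]);R=Ro.from_euler('z',7.65,degrees=True).as_matrix()
for l,n in [(-10,11),(10,11),(-10,-11)]: print(proj(p,b+R@[l,n,10]))
c=s['ee_pos'];c=c-[0,0,17]
for X in [(80,-10,3),(80,10,3),(77,0,3),(80,0,14)]: print('tab',proj(p,c+Ro.from_quat(s['tcp_rot']).as_matrix()@[X[0],-X[1],-X[2]]))
E
```

```text
tool shift mm [ 0.202 -0.163 19.362] yaw 97.64249915501743
[559.3  109.62  36.36]
hook 0.57 [ 93.7 324.7] [549.26 188.05  22.36]
[112.36 302.68]
[112.38 337.34]
[150.67 303.26]
tab [ 91.87 342.65]
tab [ 91.84 304.95]
tab [ 97.75 323.8 ]
tab [ 89.99 323.75]
```

View pics/w5.png

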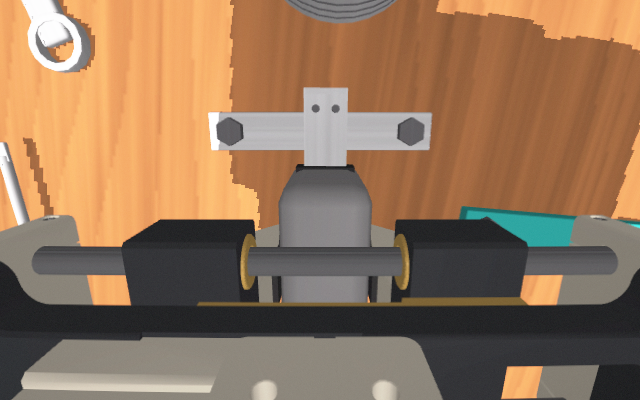

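The tab (row 88) is clear past the bar's far edge (row 112), midway between the bolts (columns 230 and 411). Next I lower to the bench.

Request:
{"method": "drive_tool", "body": {
  "targets": [
    {"x":0,"y":0,"z":0.05,"ax":0,"ay":0,"az":0,"jaw":0},
    {"x":0,"y":0,"z":0.08,"ax":0,"ay":0,"az":0,"jaw":0},
    {"x":0,"y":0,"z":0.04,"ax":0,"ay":0,"az":0,"jaw":0},
    {"x":0,"y":0,"z":0.018,"ax":0,"ay":0,"az":0,"jaw":0},
    {"x":0,"y":0,"z":0,"ax":0,"ay":0,"az":0,"jaw":0},
    {"x":0,"y":0,"z":0,"ax":0,"ay":0,"az":0,"jaw":0}
  ]
}}

```text
clock: 16.42
ee_pos: [559.5, 109.7, 18.1]
tcp_rot: [0.658, 0.753, 0.0, 0.0]
ft_force: [-0.2, 0.4, -3.6]
width: 38.0
grasp_force: 35.0
```

Request:
{"method": "drive_tool", "body": {
  "targets": [
    {"x":-0.03,"y":0,"z":0,"ax":0,"ay":0,"az":0,"jaw":0},
    {"x":-0.03,"y":0,"z":0,"ax":0,"ay":0,"az":0,"jaw":0},
    {"x":-0.03,"y":0,"z":0,"ax":0,"ay":0,"az":0,"jaw":0},
    {"x":-0.03,"y":0,"z":0,"ax":0,"ay":0,"az":0,"jaw":0},
    {"x":-0.03,"y":0,"z":0,"ax":0,"ay":0,"az":0,"jaw":0},
    {"x":0,"y":0,"z":0,"ax":0,"ay":0,"az":0,"jaw":0}
  ]
}}

```text
clock: 17.18
ee_pos: [561.4, 94.8, 17.9]
tcp_rot: [0.658, 0.753, 0.0, -0.0]
ft_force: [-0.6, 4.4, -4.2]
width: 37.9
grasp_force: 35.0
```

Request:
{"method": "drive_tool", "body": {
  "targets": [
    {"x":-0.03,"y":0,"z":0,"ax":0,"ay":0,"az":0,"jaw":0},
    {"x":-0.03,"y":0,"z":0,"ax":0,"ay":0,"az":0,"jaw":0},
    {"x":-0.03,"y":0,"z":0,"ax":0,"ay":0,"az":0,"jaw":0},
    {"x":-0.02,"y":0,"z":0,"ax":0,"ay":0,"az":0,"jaw":0},
    {"x":-0.01,"y":0,"z":0,"ax":0,"ay":0,"az":0,"jaw":0},
    {"x":0,"y":0,"z":0,"ax":0,"ay":0,"az":0,"jaw":0}
  ]
}}

```text
clock: 17.92
ee_pos: [563.0, 82.8, 17.9]
tcp_rot: [0.658, 0.753, -0.0, 0.0]
ft_force: [-0.2, 4.8, -2.7]
width: 37.9
grasp_force: 34.9
```

Request:
{"method": "drive_tool", "body": {
  "targets": [
    {"x":-0.01,"y":0,"z":0,"ax":0,"ay":0,"az":0,"jaw":0},
    {"x":-0.01,"y":0,"z":0,"ax":0,"ay":0,"az":0,"jaw":0},
    {"x":-0.01,"y":0,"z":0,"ax":0,"ay":0,"az":0,"jaw":0},
    {"x":0,"y":0,"z":0,"ax":0,"ay":0,"az":0,"jaw":0}
  ]
}}

```text
clock: 18.42
ee_pos: [563.4, 79.9, 17.9]
tcp_rot: [0.658, 0.753, -0.0, 0.0]
ft_force: [0.0, 4.0, -3.1]
width: 37.9
grasp_force: 34.9
```

```bash
python3 - <<'E'
from h import *
np.set_printoptions(precision=2,suppress=True)
p=cam('top');a=cv2.resize(p['color'][150:250,200:360],None,fx=5,fy=5,interpolation=cv2.INTER_CUBIC);cv2.imwrite('pics/t6.png',a)
E
```

```text
(no output)
```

View pics/t6.png

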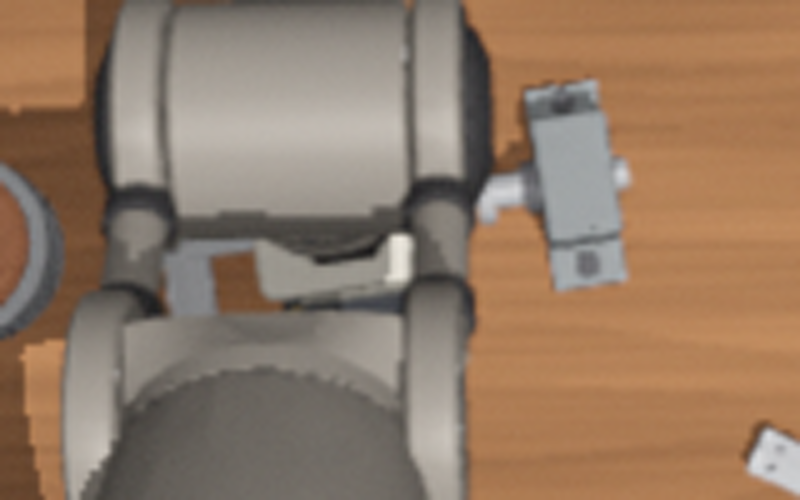

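The arm hides the tape from above; the screw head is at crop (487, 195). I continue by feel in 1 mm steps.

Request:
{"method": "drive_tool", "body": {
  "targets": [
    {"x":-0.01,"y":0,"z":0,"ax":0,"ay":0,"az":0,"jaw":0},
    {"x":-0.01,"y":0,"z":0,"ax":0,"ay":0,"az":0,"jaw":0},
    {"x":-0.01,"y":0,"z":0,"ax":0,"ay":0,"az":0,"jaw":0},
    {"x":-0.01,"y":0,"z":0,"ax":0,"ay":0,"az":0,"jaw":0},
    {"x":0,"y":0,"z":0,"ax":0,"ay":0,"az":0,"jaw":0}
  ]
}}

```text
clock: 19.1
ee_pos: [563.9, 75.9, 17.9]
tcp_rot: [0.658, 0.753, -0.0, 0.0]
ft_force: [-1.5, 4.1, -4.0]
width: 38.3
grasp_force: 34.9
```

Request:
{"method": "drive_tool", "body": {
  "targets": [
    {"x":-0.01,"y":0,"z":0,"ax":0,"ay":0,"az":0,"jaw":0},
    {"x":-0.01,"y":0,"z":0,"ax":0,"ay":0,"az":0,"jaw":0},
    {"x":-0.01,"y":0,"z":0,"ax":0,"ay":0,"az":0,"jaw":0},
    {"x":0,"y":0,"z":0,"ax":0,"ay":0,"az":0,"jaw":0}
  ]
}}

```text
clock: 19.6
ee_pos: [564.3, 72.9, 17.9]
tcp_rot: [0.658, 0.753, -0.0, 0.0]
ft_force: [-0.6, 4.8, -4.0]
width: 38.3
grasp_force: 34.9
```

Request:
{"method": "drive_tool", "body": {
  "targets": [
    {"x":-0.01,"y":0,"z":0,"ax":0,"ay":0,"az":0,"jaw":0},
    {"x":-0.01,"y":0,"z":0,"ax":0,"ay":0,"az":0,"jaw":0},
    {"x":-0.01,"y":0,"z":0,"ax":0,"ay":0,"az":0,"jaw":0},
    {"x":0,"y":0,"z":0,"ax":0,"ay":0,"az":0,"jaw":0}
  ]
}}

```text
clock: 20.1
ee_pos: [564.6, 70.6, 17.9]
tcp_rot: [0.658, 0.753, 0.0, -0.0]
ft_force: [-1.5, 7.4, -3.8]
width: 37.9
grasp_force: 34.9
```

Request:
{"method": "drive_tool", "body": {
  "targets": [
    {"x":-0.01,"y":0,"z":0,"ax":0,"ay":0,"az":0,"jaw":0},
    {"x":-0.01,"y":0,"z":0,"ax":0,"ay":0,"az":0,"jaw":0},
    {"x":-0.01,"y":0,"z":0,"ax":0,"ay":0,"az":0,"jaw":0},
    {"x":0,"y":0,"z":0,"ax":0,"ay":0,"az":0,"jaw":0}
  ]
}}

```text
clock: 20.6
ee_pos: [564.9, 67.9, 17.8]
tcp_rot: [0.658, 0.753, 0.0, -0.0]
ft_force: [-1.8, 8.6, -3.2]
width: 37.4
grasp_force: 34.9
```

Request:
{"method": "drive_tool", "body": {
  "targets": [
    {"x":-0.01,"y":0,"z":0,"ax":0,"ay":0,"az":0,"jaw":0},
    {"x":-0.01,"y":0,"z":0,"ax":0,"ay":0,"az":0,"jaw":0},
    {"x":0,"y":0,"z":0,"ax":0,"ay":0,"az":0,"jaw":0}
  ]
}}

```text
clock: 20.98
ee_pos: [565.1, 66.0, 17.8]
tcp_rot: [0.658, 0.753, 0.0, -0.0]
ft_force: [-0.2, 9.3, -3.5]
width: 37.5
grasp_force: 34.9
```

Request:
{"method": "drive_tool", "body": {
  "targets": [
    {"x":-0.01,"y":0,"z":0,"ax":0,"ay":0,"az":0,"jaw":0},
    {"x":0,"y":0,"z":0,"ax":0,"ay":0,"az":0,"jaw":0}
  ]
}}

```text
clock: 21.22
ee_pos: [565.3, 64.9, 17.8]
tcp_rot: [0.658, 0.753, 0.0, -0.0]
ft_force: [-2.0, 8.5, -4.9]
width: 37.9
grasp_force: 34.9
```

Request:
{"method": "drive_tool", "body": {
  "targets": [
    {"x":-0.006,"y":0,"z":0,"ax":0,"ay":0,"az":0,"jaw":0},
    {"x":0,"y":0,"z":0,"ax":0,"ay":0,"az":0,"jaw":0}
  ]
}}

```text
clock: 21.48
ee_pos: [565.3, 64.7, 17.8]
tcp_rot: [0.658, 0.753, 0.0, -0.001]
ft_force: [-1.3, 9.5, -3.9]
width: 38.3
grasp_force: 34.9
```

Request:
{"method": "drive_tool", "body": {
  "targets": [
    {"x":-0.006,"y":0,"z":0,"ax":0,"ay":0,"az":0,"jaw":0},
    {"x":0,"y":0,"z":0,"ax":0,"ay":0,"az":0,"jaw":0}
  ]
}}

```text
clock: 21.72
ee_pos: [565.4, 64.5, 17.8]
tcp_rot: [0.658, 0.753, 0.001, -0.001]
ft_force: [-0.7, 11.9, -3.5]
width: 37.9
grasp_force: 34.9
```

Request:
{"method": "drive_tool", "body": {
  "targets": [
    {"x":-0.008,"y":0,"z":0,"ax":0,"ay":0,"az":0,"jaw":0},
    {"x":0,"y":0,"z":0,"ax":0,"ay":0,"az":0,"jaw":0}
  ]
}}

```text
clock: 21.98
ee_pos: [565.4, 64.2, 17.8]
tcp_rot: [0.658, 0.753, 0.001, -0.001]
ft_force: [-0.9, 14.4, -4.5]
width: 37.6
grasp_force: 34.9
```

Request:
{"method": "drive_tool", "body": {
  "targets": [
    {"x":-0.008,"y":0,"z":0,"ax":0,"ay":0,"az":0,"jaw":0},
    {"x":0,"y":0,"z":0,"ax":0,"ay":0,"az":0,"jaw":0}
  ]
}}

```text
clock: 22.22
ee_pos: [565.4, 64.0, 17.8]
tcp_rot: [0.658, 0.753, 0.001, -0.001]
ft_force: [-1.3, 16.8, -3.5]
width: 37.9
grasp_force: 34.9
```

Force is 16.8 N, more than spring, click and button together (13 N at most), and the position has stopped following. The button is seated. Next I ease off until the teeth catch.

Request:
{"method": "drive_tool", "body": {
  "targets": [
    {"x":0.01,"y":0,"z":0,"ax":0,"ay":0,"az":0,"jaw":0},
    {"x":0.01,"y":0,"z":0,"ax":0,"ay":0,"az":0,"jaw":0},
    {"x":0.01,"y":0,"z":0,"ax":0,"ay":0,"az":0,"jaw":0},
    {"x":0,"y":0,"z":0,"ax":0,"ay":0,"az":0,"jaw":0}
  ]
}}

```text
clock: 22.72
ee_pos: [565.4, 64.7, 17.9]
tcp_rot: [0.658, 0.753, 0.0, -0.0]
ft_force: [-0.9, 6.2, -3.0]
width: 37.5
grasp_force: 34.9
```

Request:
{"method": "drive_tool", "body": {
  "targets": [
    {"x":0.01,"y":0,"z":0,"ax":0,"ay":0,"az":0,"jaw":0},
    {"x":0,"y":0,"z":0,"ax":0,"ay":0,"az":0,"jaw":0}
  ]
}}

```text
clock: 22.98
ee_pos: [565.4, 65.1, 18.0]
tcp_rot: [0.658, 0.753, -0.0, 0.0]
ft_force: [-1.8, 3.1, -3.5]
width: 37.5
grasp_force: 34.9
```

Request:
{"method": "drive_tool", "body": {
  "targets": [
    {"x":0.008,"y":0,"z":0.005,"ax":0,"ay":0,"az":0,"jaw":0},
    {"x":0,"y":0,"z":0.004,"ax":0,"ay":0,"az":0,"jaw":0},
    {"x":0,"y":0,"z":0,"ax":0,"ay":0,"az":0,"jaw":0}
  ]
}}

```text
clock: 23.35
ee_pos: [565.4, 65.7, 16.9]
tcp_rot: [0.658, 0.753, -0.0, 0.0]
ft_force: [-1.1, -0.4, -3.9]
width: 37.8
grasp_force: 35.0
```

Axial force is zero, so the blade is locked. The weight is still in the fingers, so I lower a touch more.

Request:
{"method": "drive_tool", "body": {
  "targets": [
    {"x":0,"y":0,"z":0.006,"ax":0,"ay":0,"az":0,"jaw":0},
    {"x":0,"y":0,"z":0,"ax":0,"ay":0,"az":0,"jaw":0},
    {"x":0,"y":0,"z":0,"ax":0,"ay":0,"az":0,"jaw":0}
  ]
}}

```text
clock: 23.72
ee_pos: [565.4, 65.8, 16.9]
tcp_rot: [0.658, 0.753, -0.0, 0.0]
ft_force: [-2.7, -3.8, 4.0]
width: 37.7
grasp_force: 35.0
```

Request:
{"method": "drive_tool", "body": {
  "targets": [
    {"x":-0.005,"y":0,"z":-0.003,"ax":0,"ay":0,"az":0,"jaw":0},
    {"x":0,"y":0,"z":0,"ax":0,"ay":0,"az":0,"jaw":0},
    {"x":0,"y":0,"z":0,"ax":0,"ay":0,"az":0,"jaw":0}
  ]
}}

```text
clock: 24.1
ee_pos: [565.4, 65.7, 16.9]
tcp_rot: [0.658, 0.753, 0.0, 0.0]
ft_force: [-2.5, -0.5, 5.0]
width: 37.7
grasp_force: 35.0
```

Request:
{"method": "drive_tool", "body": {
  "targets": [
    {"x":0,"y":0,"z":-0.003,"ax":0,"ay":0,"az":0,"jaw":0},
    {"x":0,"y":0,"z":0,"ax":0,"ay":0,"az":0,"jaw":0},
    {"x":0,"y":0,"z":0,"ax":0,"ay":0,"az":0,"jaw":0}
  ],
  "newtons": 4
}}

```text
clock: 24.48
ee_pos: [565.4, 65.7, 16.9]
tcp_rot: [0.658, 0.753, 0.0, 0.0]
ft_force: [-0.6, 1.1, 0.4]
width: 38.2
grasp_force: 4.0
```

Request:
{"method": "drive_tool", "body": {
  "targets": [
    {"x":0,"y":0,"z":0,"ax":0,"ay":0,"az":0,"jaw":0.45},
    {"x":0,"y":0,"z":0,"ax":0,"ay":0,"az":0,"jaw":0.55},
    {"x":0,"y":0,"z":0,"ax":0,"ay":0,"az":0,"jaw":0.75},
    {"x":0,"y":0,"z":0,"ax":0,"ay":0,"az":0,"jaw":0.75},
    {"x":0,"y":0,"z":0,"ax":0,"ay":0,"az":0,"jaw":0.75},
    {"x":0,"y":0,"z":0,"ax":0,"ay":0,"az":0,"jaw":0.75}
  ]
}}

```text
clock: 25.22
ee_pos: [565.3, 65.6, 17.0]
tcp_rot: [0.658, 0.753, -0.0, 0.0]
ft_force: [-0.1, 0.2, 0.1]
width: 68.8
grasp_force: 0.0
```

Request:
{"method": "drive_tool", "body": {
  "targets": [
    {"x":0,"y":0,"z":-0.1,"ax":0,"ay":0,"az":0,"jaw":0.75},
    {"x":0,"y":0,"z":-0.2,"ax":0,"ay":0,"az":0,"jaw":0.75},
    {"x":0,"y":0,"z":-0.3,"ax":0,"ay":0,"az":0,"jaw":0.75},
    {"x":0,"y":0,"z":-0.3,"ax":0,"ay":0,"az":0,"jaw":0.75},
    {"x":0,"y":0,"z":-0.3,"ax":0,"ay":0,"az":0,"jaw":0.75},
    {"x":0,"y":0,"z":-0.2,"ax":0,"ay":0,"az":0,"jaw":0.75},
    {"x":0,"y":0,"z":0,"ax":0,"ay":0,"az":0,"jaw":0.75},
    {"x":0,"y":0,"z":0,"ax":0,"ay":0,"az":0,"jaw":0.75}
  ]
}}

```text
clock: 26.22
ee_pos: [564.8, 65.6, 156.4]
tcp_rot: [0.658, 0.753, -0.0, -0.0]
ft_force: [-0.1, 0.1, 0.3]
width: 69.0
grasp_force: 0.0
```

```bash
python3 - <<'E'
from h import *
np.set_printoptions(precision=2,suppress=True)
s=env.get_state();print(s['ee_pos']);p=cam('wrist')
b=np.array([549.3,167.5,0]);n=np.array([-.133,.991,0]);l=np.array([.991,.133,0])
for m in mark_of(p,'hook'): X=onz(p,m['location'],3);print('hook',m['confidence'],np.array(m['location']),X,'n',(X-b)@n,'l',(X-b)@l)
for m in mark_of(p,'tape'): print('tape',m['confidence'],onz(p,m['location'],0))
cv2.imwrite('pics/w7.png',cv2.resize(p['color'][30:280,180:480],None,fx=2.4,fy=2.4,interpolation=cv2.INTER_CUBIC))
E
```

```text
[564.83  65.62 156.41]
hook 0.67 [ 64.9 324.8] [549.96 180.06   3.  ] n 12.356941912175042 l 2.3258257891698713
tape 0.7 [566.65  64.58   0.  ]
```

View pics/w7.png

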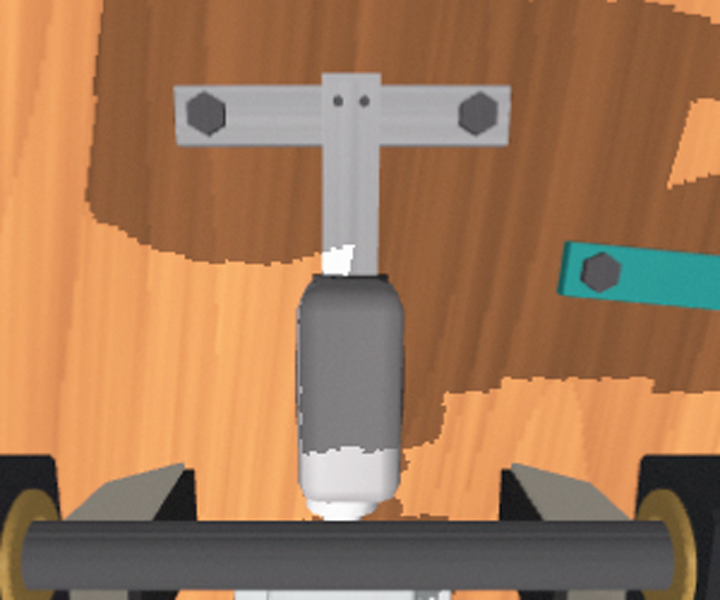

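The tape stands on the bench, square to the bar. Its blade is drawn out and the tab (crop row 73) is over the far edge (row 86), between the bolts. Nothing else has shifted and the gripper is clear, so I hand in.

```bash
python3 -c "
from h import *
print(close_job())"
```

```text
the job is handed in; nothing more can be done
None
```

I handed in the job: the tape stands on the bench hooked over the steel bar's far edge, stretched and locked, with the gripper clear. The tab may sit up to about 0.5 mm off the edge. I took the button as fully in because the push reached 16.8 N, and I did not check it by eye.

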